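# Index the scanner arm to the green ticket pad

### The job

The blue scanner arm on the labelling counter is locked over the white ticket pad. With your closed fingertips hooked under the orange bar of its pull ring (do not pinch or wrench the ring), lift the spring index pin, swing the arm one hole over so that the scanner stands above the green ticket pad, and let the pin drop fully home in that hole. Leave the loose things on the counter where they are, and finish with the hand clear.

Things in the scene. Friction and masses are not known exactly. Their poses are not given: they have to be found in the camera images.
- stand: Index stand fixed to the counter: base 150 x 150 mm, grey column, index plate with five holes at z 95 to 114 mm reaching 180 mm to -x and 145 mm to either side. Origin on the counter, on the vertical pivot axis of the scanner arm; z up. With the arm's joint at 0 the arm points along the stand's -x, roughly to the robot. Place and yaw vary.
- scan_arm (a joint): Angle (rad) of the blue arm about the stand's z. Starts at 0, the middle hole. Positive is counter-clockwise from above, so the arm swings to the stand's -y. Holes at -0.70, -0.35, 0, 0.35, 0.70. Friction about 0.25 N m: it stays where left. Locked by the pin, but for 0.01 rad of play. Bar 50 mm wide, top at z 128 mm, free end 275 mm from the pivot.
- index_pin (a joint): Lift (m) of the spring pin in the arm, 150 mm from the pivot. 0 = home in a hole, above 0.012 = clear of the plate, 0.022 = upper stop. Spring and weight pull it down with 6.5 N at 0, 9 N at the stop. Let go between holes its round tip rides on the plate (0.012) and drops in when the arm is pushed over a hole; within 4 mm (0.03 rad) it centres itself.
- grip_under (a point): Middle of the underside of the ring's orange grip bar, on the pin's axis, 150 mm from the pivot, z 217 mm with the pin home; moves with pin and arm. Axes: x along the arm from its free end to the pivot, y across, z up. Bar 16 mm thick (x), 18 mm high; its front and back faces start 4 mm above the 6 mm wide underside.
- grip_front: Front half-shell of the orange grip bar (face towards the arm's free end), 5 x 79 x 14 mm. Its origin is on the pin's axis at counter height when the pin is home. Hooking from the free end presses this and the underside; only a pinch also presses the back.
- grip_back: Back half-shell of the orange grip bar (face towards the pivot), same size; origin as the front shell's.
- ring_left: Steel side rod of the pull ring at y +39.5 mm, 9 mm thick; origin on the pin's axis at counter height when the pin is home. Pushing one rod sideways from inside the ring swings the arm.
- ring_right: Steel side rod of the pull ring at y -39.5 mm; otherwise as ring_left.
- pull_ring: The pin's whole upright D-shaped pull ring, square to the arm: one looks through it along the arm. Opening 70 mm wide (y), 55 mm high (z 162 to 217 mm with the pin home). Origin on the pin's axis at counter height when home; axes as grip_under. In front of the opening (free-end side) all is clear above z 150 mm. Fingers inside it can also push the arm round by a side rod.
- scanner (a point): Centre of the dark red window under the black scanner head (55 x 60 x 48 mm) near the arm's free end, 250 mm from the pivot, at z 70 mm.
- green_pad_mid (a point): Centre of the top of the green ticket pad, 90 x 62 x 18 mm, fixed on the counter. It lies under the place that the scanner takes one hole from the start, on one side or the other (within 6 mm).
- pink_pad_mid (a point): Centre of the top of the pink ticket pad, same size, fixed, one hole to the other side.
- white_pad_mid (a point): Centre of the top of the white ticket pad, same size, fixed, under the scanner at the start.
- label_roll: Loose white label roll, ring 84 mm across, 40 mm high, near the stand. Origin at its underside. Leave alone.
- tag_bundle: Loose bundle of white plastic tags, 118 x 20 x 25 mm, near the stand. Origin at its underside. Leave alone.
- stamp: Loose hand stamp, 45 x 60 mm, 55 mm high, red knob. Origin at its underside. Leave alone.
- sanitiser: Loose white sanitiser bottle, 60 mm across, 150 mm high. Origin at its underside. Leave alone.
- test_weight: Loose brass test weight, 48 mm across, 66 mm high. Origin at its underside. Leave alone.
- marker_pen: Loose blue marker pen, 130 mm long, 15 mm thick. Origin at its underside. Leave alone.
Mind the look-alikes: they are no part of the job. Leave any purple look-alike of the part that bears green_pad_mid alone.

How it is judged:
By the outcome, as a careful person would: the job done as asked, in the order asked, and still so for the second after the job is handed in, with the robot touching nothing.
It also fails if it takes over 48 s, if anything falls off the work surface, if the arm or the gripper's body presses on something with over 40 N, if the wrist force passes 120 N, or if a joint passes its speed limit or range.

### The arm

A 6-joint arm with a two-finger parallel gripper is mounted at the origin on the work surface. World frame = base frame: x ahead of the robot, y to its left, z up, the work surface at z = 0. Lengths are in m, angles in rad, forces in N, time in s.
With the tool pointing down it reaches from about 0.375 to 0.975 m from the base axis. Payload 3.8 kg.
Tool frame: the origin (TCP) lies at the very end of the fingers, on their centre line; the grasp point (between the pads) lies 19 mm behind it; z points along the fingers, y is the line along which they close (so a half turn about z gives the same grasp; the last joint's range is limited). The gripper opens to 85 mm and grips with 20 to 120 N. Pads are 22 mm wide; open, the fingers measure 114 mm over their backs; the gripper's body (76 mm by 85 mm) begins 54 mm behind the grasp point. The pads swing forward as they close: fully open they stand 13 mm farther back than shut.
Start: joints at [-1.344, 0.264, 1.604, -0, 1.274, -0.037], TCP at [0.176, -0.652, 0.231] pointing down, gripper open.
Joint ranges: [-2.63, 2.63], [-0.94, 2.18], [0.31, 2.57], [-1.31, 4.45], [0, 2.66], [-2.55, 2.55]. Speed limits (rad/s): [2.57, 2.57, 3.14, 3.14, 3.14, 3.14].

### API

Orientations are given as a rotation vector (axis times angle).
In Python, from workcell import read_state, read_camera, calibration, finish_job gives the robot as it stands.
- The arm moves only by the tool step_arm, never from a script. Its argument "commands" is a list of rows, each an object of numbers: "fingers": the gripper's target within -1 to 1 (shut at 1, half-way at 0, fully open at -1); "dx", "dy", "dz": the shift along the tool's x, y, z in m; "roll": the turn about the tool's z in degrees. In form: [{"fingers": .., "dx": .., "dy": .., "dz": .., "roll": ..}, ...]. A call has 1 to 8 rows; each row is the pose to reach, as a shift and turn from the pose commanded when the call began, along the tool's axes at that moment; what a row does not reach only later rows make up. A row lasts 1/8 s, in which the tool goes at most 62.5 mm and 10.7 degrees, less where a joint would pass 70% of its speed; a pose out of reach is approached as far as the arm can. A call with a gripper value outside its range is refused whole. The fingers move at their own pace and stop on an object; "squeeze" is the grip in N (left out, the last holds). Time passes only in rows, so rows that repeat a pose let the fingers close. It gives the time, the measured TCP pose, the force, the opening and the grip force at its end, in the units of the state.
- read_state(): the state, without advancing time (a new reading comes with each control period).
- read_camera(name): name is "side" or "top"; returns (picture, depth): 480x640x3 uint8, blue, green, red; 480x640 float32, m along the optical axis (not along the pixel's ray), 0 where there is no reading.
- calibration(name): a dict with "intrinsics" (3x3 intrinsics, pixels), "world_to_cam" (4x4, takes a point from world to camera coordinates). Camera axes: x right, y up, looking along -z (the intrinsics and any distortion apply to the point x, -y, -z); pixel columns grow to the right and rows downward; lengths in m; the calibration is good to about 2 mm. A picture is of the moment at which its call begins. calibration takes no time and is no camera call.
- finish_job(): hands the job in; it is judged then, once.
The state is a dict: "time": time; "q": joint angles; "joint_vel": joint speeds; "joint_torque": joint torques, N m; "tool_pos": TCP position; "tcp_rot": TCP orientation; "wrist_force": force on the tool from outside, world axes, zero at the start; "torque": the same for the moment, N m; "width": opening from 0.0 (shut) to 1.0 (fully open); "grip_force": force on a finger pad.
Only numpy, scipy, OpenCV 4.12 (cv2) and the standard library are available. Lean on these libraries where they do the work, as an engineer would, in place of code of your own. Each camera call takes 0.05 s, during which the arm holds its last target. There are 200 camera calls.

## Working session

There is one attempt and no reset: what is moved stays moved. The work goes in short steps, Python scripts to look and compute and a tool call to move; the robot and the scene stay as the last step left them, time stands still between calls to the robot, and variables do not carry over. Pictures are saved under pics/ and viewed, at most 10 in all, crops included, and the job is handed in when it is done.

Besides the shell and the picture viewer there is one more tool, called after "Emit:" by a JSON object that holds its "name" and its "arguments". step_arm: Moves the arm, as the interface text tells. Its arguments: {"type":"object","properties":{"commands":{"type":"array","items":{"type":"object","properties":{"fingers":{"type":"number"},"dx":{"type":"number"},"dy":{"type":"number"},"dz":{"type":"number"},"roll":{"type":"number"}}}},"squeeze":{"type":"number"}},"required":["commands"]}

```bash
mkdir -p pics; python3 - <<'E'
from workcell import *
import cv2,numpy as np
for n in("side","top"):
    p,d=read_camera(n);cv2.imwrite(f"pics/{n}0.png",p);np.save(f"{n}0.npy",d)
    c=calibration(n);print(n,c)
s=read_state();print(s)
E
```

```text
side {'intrinsics': array([[599.49830497,   0.        , 318.41650121],
       [  0.        , 599.49830497, 238.71671874],
       [  0.        ,   0.        ,   1.        ]]), 'world_to_cam': array([[-0.91867768, -0.39459281,  0.01810616,  0.51809598],
       [ 0.31667539, -0.70832525,  0.63086609, -0.26539377],
       [-0.23611017,  0.58529638,  0.77568044, -1.33547061],
       [ 0.        ,  0.        ,  0.        ,  1.        ]])}
top {'intrinsics': array([[439.7212074 ,   0.        , 323.61111084],
       [  0.        , 439.7212074 , 242.40965094],
       [  0.        ,   0.        ,   1.        ]]), 'world_to_cam': array([[ 0.01642817, -0.99921428,  0.03606848, -0.00936761],
       [ 0.98101816,  0.02307901,  0.19253759, -0.56457074],
       [-0.19321873,  0.0322208 ,  0.9806265 , -1.00623575],
       [ 0.        ,  0.        ,  0.        ,  1.        ]])}
{'time': 0.1, 'q': array([-1.34386174e+00,  2.64712672e-01,  1.60525134e+00,  3.11896228e-06,
        1.27368924e+00, -3.69226446e-02]), 'joint_vel': array([ 0.00054893, -0.00274075, -0.00271594,  0.00028477,  0.00165984,
        0.00015374]), 'joint_torque': array([ 4.65795783e-04, -5.16707790e+01, -3.68590200e+01, -8.40400526e-05,
        6.26142617e-03,  1.41570595e-05]), 'tool_pos': array([ 0.17587938, -0.65099679,  0.23005552]), 'tcp_rot': array([-3.11225874e+00, -4.12993394e-01,  3.02191811e-04]), 'wrist_force': array([ 0.04887125, -0.40657083,  0.07452928]), 'torque': array([0.05455085, 0.05904115, 0.02632803]), 'grip_force': 0.0, 'width': 0.9992253712272678}
```

View pics/top0.png

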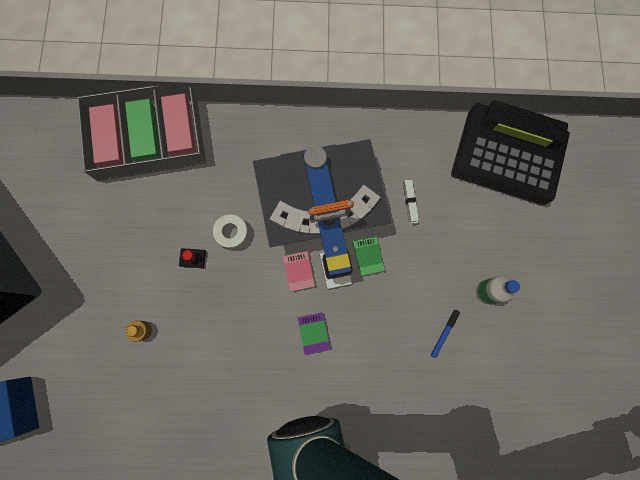

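View pics/side0.png

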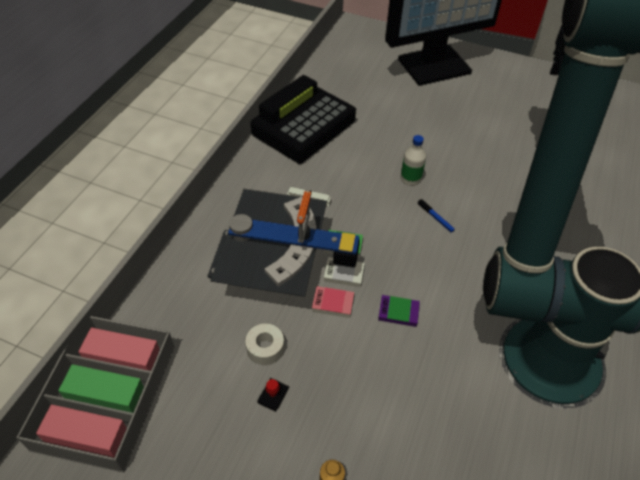

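The top view shows these points:
- The column is at (315,157), the orange bar at (331,209), and the scanner head at (339,265) over the white pad.
- The plain green pad is at (369,256), on the image's right, which is the stand's -y. The pink pad is at (299,271).

Things that could be taken for the green pad: the purple-edged pad at (314,333), the green block in the tray at (141,128), and the sanitiser label at (490,290). I choose (369,256), because it lies one hole from the scanner.

Next I measure these points and check the choice in a close crop.

View pics/crop.png

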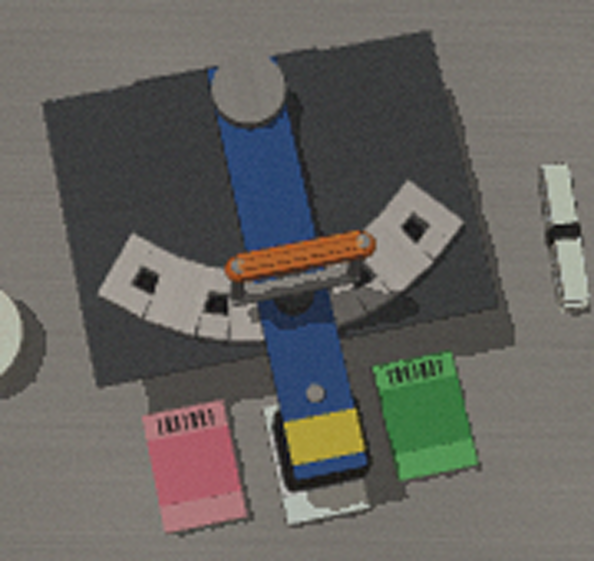

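The crop confirms it. The plain green pad is beside the scanner, with bar codes at its head like the pink one. The measured points agree: bar middle (0.603,-0.002,0.233 top), arm yaw about 0.225 rad, pivot about (0.749,0.032). A swing of +0.35 puts the scanner at (0.539,-0.105), against the pad at (0.540,-0.113). Now I move up and over, with the fingers closed.

Emit:
{"name": "step_arm", "arguments": {"commands": [{"fingers":1,"dx":0.59,"dy":-0.72,"dz":-0.27,"roll":-5},{"fingers":1,"dx":0.59,"dy":-0.72,"dz":-0.27,"roll":-5},{"fingers":1,"dx":0.59,"dy":-0.72,"dz":-0.27,"roll":-5},{"fingers":1,"dx":0.59,"dy":-0.72,"dz":-0.27,"roll":-5},{"fingers":1,"dx":0.59,"dy":-0.72,"dz":-0.27,"roll":-5},{"fingers":1,"dx":0.59,"dy":-0.72,"dz":-0.27,"roll":-5},{"fingers":1,"dx":0.59,"dy":-0.72,"dz":-0.27,"roll":-5},{"fingers":1,"dx":0.59,"dy":-0.72,"dz":-0.27,"roll":-5}]}}

```text
time: 1.1
tool_pos: [0.3731, -0.2117, 0.3708]
tcp_rot: [-3.093, -0.548, -0.0]
wrist_force: [1.3, -0.0, 0.2]
width: -0.002
grip_force: 0.0
```

Emit:
{"name": "step_arm", "arguments": {"commands": [{"fingers":1,"dx":0.32,"dy":-0.32,"dz":-0.13},{"fingers":1,"dx":0.32,"dy":-0.32,"dz":-0.13},{"fingers":1,"dx":0.32,"dy":-0.32,"dz":-0.13},{"fingers":1,"dx":0.32,"dy":-0.32,"dz":-0.13},{"fingers":1,"dx":0.32,"dy":-0.32,"dz":-0.13},{"fingers":1,"dx":0.32,"dy":-0.32,"dz":-0.13},{"fingers":1,"dx":0.32,"dy":-0.32,"dz":-0.13},{"fingers":1,"dx":0.32,"dy":-0.32,"dz":-0.13}]}}

```text
invalid input
```

```bash
python3 -c "
from workcell import *
s=read_state();print(s['q'],s['tool_pos'],s['tcp_rot'])"
```

```text
[-5.74361697e-01 -2.71475745e-01  1.88667325e+00  1.67722881e-04
  1.52632187e+00  6.45898225e-01] [ 0.37314349 -0.21174737  0.37081832] [-3.09339328e+00 -5.47782335e-01 -2.63580454e-04]
```

Emit:
{"name": "step_arm", "arguments": {"commands": [{"fingers":1,"dx":0.32,"dy":-0.32,"dz":-0.13,"roll":0},{"fingers":1,"dx":0.32,"dy":-0.32,"dz":-0.13,"roll":0},{"fingers":1,"dx":0.32,"dy":-0.32,"dz":-0.13,"roll":0},{"fingers":1,"dx":0.32,"dy":-0.32,"dz":-0.13,"roll":0},{"fingers":1,"dx":0.32,"dy":-0.32,"dz":-0.13,"roll":0},{"fingers":1,"dx":0.32,"dy":-0.32,"dz":-0.13,"roll":0},{"fingers":1,"dx":0.32,"dy":-0.32,"dz":-0.13,"roll":0},{"fingers":1,"dx":0.32,"dy":-0.32,"dz":-0.13,"roll":0}]}}

```text
time: 2.1
tool_pos: [0.5641, 0.1998, 0.5002]
tcp_rot: [-3.092, -0.552, 0.001]
wrist_force: [-0.1, 0.3, -0.2]
width: 0.004
grip_force: 0.0
```

```bash
python3 -c "
from workcell import *
s=read_state();print(s['q'],s['tool_pos'],s['tcp_rot'])"
```

```text
[2.98525880e-01 7.51666212e-02 1.34145934e+00 4.41070557e-04
 1.72564160e+00 1.51581380e+00] [0.56410082 0.19979692 0.50021686] [-3.09228130e+00 -5.52446092e-01  1.13533394e-03]
```

Next I see how the arm behaves at the edge of its reach, since hooking the bar needs a tilted tool.

Emit:
{"name": "step_arm", "arguments": {"commands": [{"fingers":1,"dx":0,"dy":0,"dz":-0.5,"roll":0},{"fingers":1,"dx":0,"dy":0,"dz":-0.5,"roll":0},{"fingers":1,"dx":0,"dy":0,"dz":-0.5,"roll":0},{"fingers":1,"dx":0,"dy":0,"dz":-0.5,"roll":0},{"fingers":1,"dx":0,"dy":0,"dz":-0.5,"roll":0},{"fingers":1,"dx":0,"dy":0,"dz":-0.5,"roll":0},{"fingers":1,"dx":0,"dy":0,"dz":-0.5,"roll":0},{"fingers":1,"dx":0,"dy":0,"dz":-0.5,"roll":0}]}}

```text
time: 3.1
tool_pos: [0.5003, 0.1749, 0.8352]
tcp_rot: [-3.088, -0.548, -0.053]
wrist_force: [0.1, 0.7, 1.3]
width: 0.001
grip_force: 0.0
```

```bash
cat > st.py <<'E'
from h import *
from scipy.spatial.transform import Rotation as R
np.set_printoptions(precision=4,suppress=True)
s=read_state();M=R.from_rotvec(s['tcp_rot']).as_matrix()
print(s['time'],'q',s['q'],'p',s['tool_pos'],'F',s['wrist_force'],'T',s['torque']);print('tilt deg',np.degrees(np.arccos(-M[2,2])),'az',np.arctan2(M[1,2],M[0,2]));print(M)
E
python3 st.py
```

```text
3.1 q [0.2885 0.3427 0.3109 0.0022 2.4536 1.5098] p [0.5003 0.1749 0.8352] F [0.1211 0.7016 1.2907] T [ 0.0058 -0.0313 -0.041 ]
tilt deg 1.9713120623231555 az 0.3284910406439986
[[ 0.9384  0.3439  0.0326]
 [ 0.3438 -0.939   0.0111]
 [ 0.0344  0.0008 -0.9994]]
```

Emit:
{"name": "step_arm", "arguments": {"commands": [{"fingers":1,"dx":0,"dy":0,"dz":0.1,"roll":0},{"fingers":1,"dx":0,"dy":0,"dz":0.1,"roll":0},{"fingers":1,"dx":0,"dy":0,"dz":0.1,"roll":0}]}}

```text
time: 3.48
tool_pos: [0.5056, 0.1767, 0.7191]
tcp_rot: [-3.092, -0.548, -0.004]
wrist_force: [1.6, 0.1, -0.9]
width: -0.001
grip_force: 0.0
```

```bash
python3 st.py
```

```text
3.475 q [0.2887 0.1133 0.8835 0.0017 2.1422 1.5094] p [0.5056 0.1767 0.7191] F [ 1.5595  0.103  -0.9482] T [ 0.0055 -0.0024 -0.007 ]
tilt deg 0.17100358186081246 az 0.7751050383674766
[[ 0.939   0.3439  0.0021]
 [ 0.3439 -0.939   0.0021]
 [ 0.0027 -0.0012 -1.    ]]
```

Emit:
{"name": "step_arm", "arguments": {"commands": [{"fingers":1,"dx":0.5,"dy":0,"dz":0,"roll":0},{"fingers":1,"dx":0.5,"dy":0,"dz":0,"roll":0},{"fingers":1,"dx":0.5,"dy":0,"dz":0,"roll":0},{"fingers":1,"dx":0.5,"dy":0,"dz":0,"roll":0},{"fingers":1,"dx":0.5,"dy":0,"dz":0,"roll":0},{"fingers":1,"dx":0.5,"dy":0,"dz":0,"roll":0},{"fingers":1,"dx":0.5,"dy":0,"dz":0,"roll":0},{"fingers":1,"dx":0.5,"dy":0,"dz":0,"roll":0}]}}

```text
time: 4.47
tool_pos: [0.7695, 0.2745, 0.6178]
tcp_rot: [-3.08, -0.546, -0.112]
wrist_force: [-0.4, 0.1, -0.4]
width: 0.001
grip_force: 0.0
```

```bash
python3 st.py
```

```text
4.475 q [0.3112 0.673  0.3108 0.0024 2.0853 1.5322] p [0.7695 0.2745 0.6178] F [-0.4364  0.0602 -0.3718] T [-0.0231  0.0503  0.0233]
tilt deg 4.154404025885258 az 0.33988171720124316
[[ 0.9365  0.3439  0.0683]
 [ 0.343  -0.939   0.0242]
 [ 0.0724  0.0008 -0.9974]]
```

Emit:
{"name": "step_arm", "arguments": {"commands": [{"fingers":1,"dx":0,"dy":0,"dz":0,"roll":0},{"fingers":1,"dx":0,"dy":0,"dz":0,"roll":0}]}}

```text
time: 4.72
tool_pos: [0.7682, 0.274, 0.6198]
tcp_rot: [-3.079, -0.546, -0.114]
wrist_force: [-0.6, -0.0, 1.1]
width: 0.004
grip_force: 0.0
```

```bash
python3 st.py
```

```text
4.725 q [0.3112 0.6705 0.3108 0.0024 2.0863 1.5322] p [0.7682 0.274  0.6198] F [-0.6175 -0.0006  1.0798] T [-0.0401 -0.0055 -0.0368]
tilt deg 4.238351295107147 az 0.3389333482638718
[[ 0.9364  0.3439  0.0697]
 [ 0.343  -0.939   0.0246]
 [ 0.0739  0.0009 -0.9973]]
```

Emit:
{"name": "step_arm", "arguments": {"commands": [{"fingers":1,"dx":-0.1,"dy":0,"dz":0,"roll":0},{"fingers":1,"dx":-0.1,"dy":0,"dz":0,"roll":0},{"fingers":1,"dx":-0.1,"dy":0,"dz":0,"roll":0}]}}

```text
time: 5.1
tool_pos: [0.6712, 0.2387, 0.6219]
tcp_rot: [-3.077, -0.546, -0.135]
wrist_force: [0.2, -0.4, 1.7]
width: 0.002
grip_force: 0.0
```

```bash
python3 st.py
```

```text
5.1 q [0.3055 0.3282 0.8183 0.0026 1.9079 1.5261] p [0.6712 0.2387 0.6219] F [ 0.2226 -0.3549  1.6942] T [0.0125 0.0314 0.0147]
tilt deg 5.000427739847087 az 0.33374013052086726
[[ 0.9354  0.3439  0.0824]
 [ 0.3427 -0.939   0.0286]
 [ 0.0872  0.0015 -0.9962]]
```

The tilt gained at the reach limit stays in the commanded pose: moving back from the limit left the tool tilted by 5°. So I can tilt the tool outward step by step this way.

Emit:
{"name": "step_arm", "arguments": {"commands": [{"fingers":1,"dx":0.6,"dy":0,"dz":0,"roll":0},{"fingers":1,"dx":0.6,"dy":0,"dz":0,"roll":0},{"fingers":1,"dx":0.6,"dy":0,"dz":0,"roll":0},{"fingers":1,"dx":0.6,"dy":0,"dz":0,"roll":0},{"fingers":1,"dx":0.6,"dy":0,"dz":0,"roll":0},{"fingers":1,"dx":0.6,"dy":0,"dz":0,"roll":0},{"fingers":1,"dx":0.6,"dy":0,"dz":0,"roll":0},{"fingers":1,"dx":0.6,"dy":0,"dz":0,"roll":0}]}}

```text
time: 6.1
tool_pos: [0.8745, 0.3143, 0.498]
tcp_rot: [-3.067, -0.544, -0.191]
wrist_force: [0.7, -0.6, -0.3]
width: -0.002
grip_force: 0.0
```

```bash
python3 st.py
```

```text
6.1 q [0.3171 0.8177 0.3108 0.0032 1.8891 1.538 ] p [0.8745 0.3143 0.498 ] F [ 0.6862 -0.5686 -0.2532] T [0.0156 0.0394 0.085 ]
tilt deg 7.104976289582702 az 0.3415265847343926
[[ 0.9318  0.3438  0.1165]
 [ 0.3413 -0.939   0.0414]
 [ 0.1237  0.0012 -0.9923]]
```

Emit:
{"name": "step_arm", "arguments": {"commands": [{"fingers":1,"dx":0.6,"dy":0,"dz":0,"roll":0},{"fingers":1,"dx":0.6,"dy":0,"dz":0,"roll":0},{"fingers":1,"dx":0.6,"dy":0,"dz":0,"roll":0},{"fingers":1,"dx":0.6,"dy":0,"dz":0,"roll":0}]}}

```text
time: 6.6
tool_pos: [0.9318, 0.3361, 0.4285]
tcp_rot: [-3.053, -0.542, -0.267]
wrist_force: [0.1, 0.7, 0.4]
width: -0.0
grip_force: 0.0
```

```bash
python3 st.py
```

```text
6.6 q [0.3196 0.897  0.3108 0.0042 1.7596 1.5405] p [0.9318 0.3361 0.4285] F [0.0886 0.6751 0.4034] T [-0.023   0.0819  0.0432]
tilt deg 9.980704422161363 az 0.34319493661695205
[[ 0.9248  0.3438  0.1632]
 [ 0.3388 -0.939   0.0583]
 [ 0.1733  0.0014 -0.9849]]
```

Emit:
{"name": "step_arm", "arguments": {"commands": [{"fingers":1,"dx":0.6,"dy":0,"dz":-0.2,"roll":0},{"fingers":1,"dx":0.6,"dy":0,"dz":-0.2,"roll":0},{"fingers":1,"dx":0.6,"dy":0,"dz":-0.2,"roll":0},{"fingers":1,"dx":0.6,"dy":0,"dz":-0.2,"roll":0},{"fingers":1,"dx":0.6,"dy":0,"dz":-0.2,"roll":0},{"fingers":1,"dx":0.6,"dy":0,"dz":-0.2,"roll":0},{"fingers":1,"dx":0.6,"dy":0,"dz":-0.2,"roll":0},{"fingers":1,"dx":0.6,"dy":0,"dz":-0.2,"roll":0}]}}

```text
time: 7.6
tool_pos: [0.9492, 0.3439, 0.4328]
tcp_rot: [-3.035, -0.539, -0.352]
wrist_force: [-0.1, 0.1, -0.1]
width: -0.0
grip_force: 0.0
```

```bash
python3 st.py
```

```text
7.6 q [0.3211 0.8967 0.3109 0.0054 1.7034 1.5421] p [0.9492 0.3439 0.4328] F [-0.0678  0.0506 -0.1413] T [-0.0345  0.1275  0.0028]
tilt deg 13.219510186700393 az 0.3444849955546223
[[ 0.914   0.3438  0.2152]
 [ 0.335  -0.939   0.0772]
 [ 0.2287  0.0015 -0.9735]]
```

Emit:
{"name": "step_arm", "arguments": {"commands": [{"fingers":1,"dx":0.6,"dy":0,"dz":-0.1,"roll":0}]}}

```text
time: 7.72
tool_pos: [0.9645, 0.3496, 0.434]
tcp_rot: [-3.02, -0.536, -0.418]
wrist_force: [0.2, 0.7, 0.5]
width: -0.0
grip_force: 0.0
```

Emit:
{"name": "step_arm", "arguments": {"commands": [{"fingers":1,"dx":0.6,"dy":0,"dz":-0.1,"roll":0}]}}

```text
time: 7.85
tool_pos: [0.9789, 0.3551, 0.4369]
tcp_rot: [-3.003, -0.533, -0.483]
wrist_force: [0.1, -0.4, 0.5]
width: 0.004
grip_force: 0.0
```

Emit:
{"name": "step_arm", "arguments": {"commands": [{"fingers":1,"dx":0.6,"dy":0,"dz":-0.1,"roll":0}]}}

```text
time: 7.98
tool_pos: [0.9919, 0.3599, 0.4426]
tcp_rot: [-2.985, -0.53, -0.547]
wrist_force: [-0.1, -0.5, 0.1]
width: -0.004
grip_force: 0.0
```

Emit:
{"name": "step_arm", "arguments": {"commands": [{"fingers":1,"dx":0.6,"dy":0,"dz":-0.1,"roll":0}]}}

```text
time: 8.1
tool_pos: [1.0037, 0.3645, 0.4508]
tcp_rot: [-2.966, -0.526, -0.61]
wrist_force: [0.1, 0.1, -0.2]
width: 0.001
grip_force: 0.0
```

```bash
python3 st.py
```

```text
8.1 q [0.3219 0.8977 0.3109 0.0095 1.5275 1.5431] p [1.0037 0.3645 0.4508] F [ 0.0591  0.1157 -0.2421] T [-0.0585  0.1153  0.095 ]
tilt deg 23.239042839942766 az 0.34600298839087373
[[ 0.8626  0.3436  0.3712]
 [ 0.3165 -0.9391  0.1338]
 [ 0.3946  0.0021 -0.9189]]
```

Emit:
{"name": "step_arm", "arguments": {"commands": [{"fingers":1,"dx":0.6,"dy":0,"dz":0,"roll":0},{"fingers":1,"dx":0.6,"dy":0,"dz":0,"roll":0}]}}

```text
time: 8.35
tool_pos: [1.0241, 0.3722, 0.45]
tcp_rot: [-2.94, -0.522, -0.688]
wrist_force: [-0.2, 0.1, 0.2]
width: 0.002
grip_force: 0.0
```

Emit:
{"name": "step_arm", "arguments": {"commands": [{"fingers":1,"dx":0.6,"dy":0,"dz":0,"roll":0},{"fingers":1,"dx":0.6,"dy":0,"dz":0,"roll":0}]}}

```text
time: 8.6
tool_pos: [1.0416, 0.3789, 0.4543]
tcp_rot: [-2.913, -0.517, -0.764]
wrist_force: [0.3, -0.5, -0.6]
width: 0.003
grip_force: 0.0
```

```bash
python3 st.py
```

```text
8.6 q [0.3227 0.9117 0.3109 0.0118 1.4062 1.5434] p [1.0416 0.3789 0.4543] F [ 0.2732 -0.4943 -0.5543] T [-0.0957  0.1918  0.0381]
tilt deg 29.390782038883607 az 0.34653255107613845
[[ 0.8179  0.3435  0.4616]
 [ 0.3004 -0.9391  0.1667]
 [ 0.4908  0.0023 -0.8713]]
```

Emit:
{"name": "step_arm", "arguments": {"commands": [{"fingers":1,"dx":0.6,"dy":0,"dz":0,"roll":0}]}}

```text
time: 8.72
tool_pos: [1.0537, 0.3834, 0.4623]
tcp_rot: [-2.889, -0.513, -0.826]
wrist_force: [0.9, -0.2, 1.2]
width: -0.003
grip_force: 0.0
```

Emit:
{"name": "step_arm", "arguments": {"commands": [{"fingers":1,"dx":0.6,"dy":0,"dz":0,"roll":0}]}}

```text
time: 8.85
tool_pos: [1.0646, 0.3875, 0.4731]
tcp_rot: [-2.863, -0.508, -0.888]
wrist_force: [0.1, -0.1, -0.2]
width: -0.001
grip_force: 0.0
```

Emit:
{"name": "step_arm", "arguments": {"commands": [{"fingers":1,"dx":0.6,"dy":0,"dz":0,"roll":0}]}}

```text
time: 8.98
tool_pos: [1.074, 0.3911, 0.4859]
tcp_rot: [-2.837, -0.504, -0.948]
wrist_force: [-0.8, -0.2, 0.9]
width: -0.0
grip_force: 0.0
```

Emit:
{"name": "step_arm", "arguments": {"commands": [{"fingers":1,"dx":0.6,"dy":0,"dz":0,"roll":0}]}}

```text
time: 9.1
tool_pos: [1.0823, 0.3943, 0.501]
tcp_rot: [-2.81, -0.499, -1.008]
wrist_force: [0.3, 0.0, 0.2]
width: -0.001
grip_force: 0.0
```

Emit:
{"name": "step_arm", "arguments": {"commands": [{"fingers":1,"dx":0.6,"dy":0,"dz":0,"roll":0}]}}

```text
time: 9.22
tool_pos: [1.0892, 0.397, 0.5183]
tcp_rot: [-2.781, -0.494, -1.067]
wrist_force: [0.3, 0.2, 1.0]
width: -0.001
grip_force: 0.0
```

Emit:
{"name": "step_arm", "arguments": {"commands": [{"fingers":1,"dx":0.6,"dy":0,"dz":0.1,"roll":0}]}}

```text
time: 9.35
tool_pos: [1.0992, 0.4007, 0.5304]
tcp_rot: [-2.75, -0.488, -1.127]
wrist_force: [-0.0, 0.3, 0.5]
width: 0.0
grip_force: 0.0
```

Emit:
{"name": "step_arm", "arguments": {"commands": [{"fingers":1,"dx":0.6,"dy":0,"dz":0.1,"roll":0}]}}

```text
time: 9.48
tool_pos: [1.1083, 0.4041, 0.5413]
tcp_rot: [-2.721, -0.483, -1.181]
wrist_force: [0.1, 0.1, 0.3]
width: 0.001
grip_force: 0.0
```

Emit:
{"name": "step_arm", "arguments": {"commands": [{"fingers":1,"dx":0.6,"dy":0,"dz":0.1,"roll":0}]}}

```text
time: 9.6
tool_pos: [1.1157, 0.4069, 0.5552]
tcp_rot: [-2.69, -0.478, -1.235]
wrist_force: [0.4, -0.0, -0.5]
width: 0.0
grip_force: 0.0
```

```bash
python3 st.py
```

```text
9.6 q [0.3233 0.8852 0.3108 0.021  1.0856 1.5414] p [1.1157 0.4069 0.5552] F [ 0.4162 -0.024  -0.5303] T [-0.1654  0.3515  0.0384]
tilt deg 49.291583782342386 az 0.34783744935493344
[[ 0.6119  0.3431  0.7126]
 [ 0.2258 -0.9393  0.2584]
 [ 0.758   0.0028 -0.6522]]
```

Emit:
{"name": "step_arm", "arguments": {"commands": [{"fingers":1,"dx":0.6,"dy":0,"dz":0.1,"roll":0}]}}

```text
time: 9.72
tool_pos: [1.1217, 0.4093, 0.5712]
tcp_rot: [-2.659, -0.472, -1.288]
wrist_force: [0.1, -0.3, -0.5]
width: 0.0
grip_force: 0.0
```

Emit:
{"name": "step_arm", "arguments": {"commands": [{"fingers":1,"dx":0.6,"dy":0,"dz":0.1,"roll":0}]}}

```text
time: 9.85
tool_pos: [1.1262, 0.411, 0.5891]
tcp_rot: [-2.627, -0.467, -1.34]
wrist_force: [-0.3, 0.7, 0.4]
width: 0.003
grip_force: 0.0
```

Emit:
{"name": "step_arm", "arguments": {"commands": [{"fingers":1,"dx":-0.05,"dy":0,"dz":-0.1,"roll":0},{"fingers":1,"dx":-0.05,"dy":0,"dz":-0.1,"roll":0},{"fingers":1,"dx":-0.05,"dy":0,"dz":-0.1,"roll":0}]}}

```text
time: 10.22
tool_pos: [1.0183, 0.372, 0.6123]
tcp_rot: [-2.626, -0.467, -1.342]
wrist_force: [-0.2, 0.6, 0.5]
width: -0.002
grip_force: 0.0
```

```bash
cat >> st.py <<'E'
import sys
if len(sys.argv)>3:
    g=np.array(eval(sys.argv[1]+','+sys.argv[2]+','+sys.argv[3]));print('to',g,'tool shift',M.T@(g-s['tool_pos']))
E
python3 st.py 0.50 -0.04 0.30
```

```text
10.225 q [0.3199 0.5054 0.8561 0.0309 0.836  1.5299] p [1.0183 0.372  0.6123] F [-0.1561  0.6269  0.4893] T [-0.0941  0.3367 -0.0235]
tilt deg 54.11944291941121 az 0.3482038056560158
[[ 0.5497  0.3432  0.7616]
 [ 0.2033 -0.9393  0.2765]
 [ 0.8102  0.0029 -0.5861]]
to [ 0.5  -0.04  0.3 ] tool shift [-0.6217  0.2082 -0.3257]
```

Emit:
{"name": "step_arm", "arguments": {"commands": [{"fingers":1,"dx":-0.62,"dy":0.21,"dz":-0.325,"roll":0},{"fingers":1,"dx":-0.62,"dy":0.21,"dz":-0.325,"roll":0},{"fingers":1,"dx":-0.62,"dy":0.21,"dz":-0.325,"roll":0},{"fingers":1,"dx":-0.62,"dy":0.21,"dz":-0.325,"roll":0},{"fingers":1,"dx":-0.62,"dy":0.21,"dz":-0.325,"roll":0},{"fingers":1,"dx":-0.62,"dy":0.21,"dz":-0.325,"roll":0},{"fingers":1,"dx":-0.62,"dy":0.21,"dz":-0.325,"roll":0},{"fingers":1,"dx":-0.62,"dy":0.21,"dz":-0.325,"roll":0}]}}

```text
time: 11.22
tool_pos: [0.6705, 0.089, 0.4026]
tcp_rot: [-2.624, -0.47, -1.352]
wrist_force: [-0.0, -0.3, 0.7]
width: -0.0
grip_force: 0.0
```

```bash
python3 st.py 0.50 -0.04 0.29
```

```text
11.225 q [-0.0776 -0.2883  2.1024  0.7119  0.535   0.667 ] p [0.6705 0.089  0.4026] F [-0.0218 -0.3264  0.6691] T [-0.0563  0.3645  0.0043]
tilt deg 54.41445323144866 az 0.3443685177721572
[[ 0.5444  0.3429  0.7655]
 [ 0.2056 -0.9393  0.2746]
 [ 0.8132  0.0079 -0.5819]]
to [ 0.5  -0.04  0.29] tool shift [-0.2109  0.0618 -0.1004]
```

```bash
cat > fk.py <<'E'
import numpy as np
from scipy.optimize import least_squares
from scipy.spatial.transform import Rotation as R
ry=lambda t:R.from_euler('y',t).as_matrix(); rz=lambda t:R.from_euler('z',t).as_matrix()
D=[([-1.34386,.26471,1.60525,0,1.27369,-.0369],[.17588,-.651,.23006]),([-.57436,-.27148,1.88667,0,1.52632,.6459],[.37314,-.21175,.37082]),
([.29853,.07517,1.34146,.0004,1.72564,1.51581],[.5641,.1998,.50022]),([.2887,.1133,.8835,.0017,2.1422,1.5094],[.5056,.1767,.7191]),
([.3055,.3282,.8183,.0026,1.9079,1.5261],[.6712,.2387,.6219]),([.3211,.8967,.3109,.0054,1.7034,1.5421],[.9492,.3439,.4328]),
([.3233,.8852,.3108,.021,1.0856,1.5414],[1.1157,.4069,.5552]),([.3199,.5054,.8561,.0309,.836,1.5299],[1.0183,.372,.6123]),([-.0776,-.2883,2.1024,.7119,.535,.667],[.6705,.089,.4026])]
def fk(q,p,s4=1,full=False):
    r0,h,a,b,L,d,e=p
    A=rz(q[0])@ry(q[1]);v=rz(q[0])@np.array([r0,d,h])+A@[0,0,a]
    B=A@ry(q[2]);v=v+B@[e,0,b];W=B@rz(s4*q[3])@ry(q[4])
    v=v+W@[0,0,L]
    return (v,W) if full else v
best=min((least_squares(lambda p:np.concatenate([fk(q,p,s)-x for q,x in D]),[0,.3,.45,.4,.3,.02,0]).__dict__|{'s':s} for s in(1,-1)),key=lambda r:r['cost'])
P,S=best['x'],best['s']
lo=np.array([-2.63,-.94,.31,-1.31,0]);hi=np.array([2.63,2.18,2.57,4.45,2.66])
def ik(x,f,q0):
    def c(q):
        v,W=fk(q,P,S,True);return np.r_[(v-x)*5,W[:,2]-f]
    r=least_squares(c,np.clip(q0,lo+1e-3,hi-1e-3),bounds=(lo,hi));return r.x,r.cost
E
python3 - <<'E'
from fk import *
np.set_printoptions(precision=3,suppress=True)
print(P,S,best['cost'])
f=np.array([.7620,.2765,-.586]);f/=np.linalg.norm(f)
q=D[-1][0][:5]
for x in([.67,.089,.40],[.6,.03,.35],[.55,-.02,.32],[.5,-.04,.29],[.55,-.02,.22],[.62,.002,.18],[.62,.002,.21],[.65,-.06,.21]):
    q,c=ik(np.array(x),f,q);print(x,q,c,fk(q,P,S))
E
```

```text
Traceback (most recent call last):
  File "fk.py", line 15, in <module>
    best=min((least_squares(lambda p:np.concatenate([fk(q,p,s)-x for q,x in D]),[0,.3,.45,.4,.3,.02,0]).__dict__|{'s':s} for s in(1,-1)),key=lambda r:r['cost'])
  File "fk.py", line 15, in <lambda>
    best=min((least_squares(lambda p:np.concatenate([fk(q,p,s)-x for q,x in D]),[0,.3,.45,.4,.3,.02,0]).__dict__|{'s':s} for s in(1,-1)),key=lambda r:r['cost'])
                                                                                                                                                      ~^^^^^^^^
KeyError: 'cost'
```

```bash
sed -i 's/)\.__dict__|{.s.:s} for/),s) for/; s/best=min((least/best=min(((least/; s/key=lambda r:r\[.cost.\]/key=lambda r:r[0].cost/; s/P,S=best.*/P,S=best[0].x,best[1]/' fk.py
python3 - <<'E'
from fk import *
np.set_printoptions(precision=3,suppress=True)
print(P,S,best[0].cost)
f=np.array([.7620,.2765,-.586]);f/=np.linalg.norm(f)
q=D[-1][0][:5]
for x in([.67,.089,.40],[.6,.03,.35],[.55,-.02,.32],[.5,-.04,.29],[.55,-.02,.22],[.62,.002,.18],[.62,.002,.21],[.65,-.06,.21]):
    q,c=ik(np.array(x),f,q);print(x,q,c,fk(q,P,S))
E
```

```text
[-0.     0.252  0.512  0.566  0.348  0.025  0.001] 1 4.716215182924646e-09
[0.67, 0.089, 0.4] [-0.079 -0.286  2.103  0.713  0.539] 8.662832889853787e-31 [0.67  0.089 0.4  ]
[0.6, 0.03, 0.35] [-0.268 -0.4    2.273  0.912  0.634] 7.221563215971599e-30 [0.6  0.03 0.35]
[0.55, -0.02, 0.32] [-0.468 -0.461  2.365  1.009  0.772] 2.521464511538776e-19 [ 0.55 -0.02  0.32]
[0.5, -0.04, 0.29] [-0.617 -0.531  2.46   1.044  0.879] 1.7528129165111282e-30 [ 0.5  -0.04  0.29]
[0.55, -0.02, 0.22] [-0.468 -0.328  2.482  1.269  0.666] 7.873098868001303e-20 [ 0.55 -0.02  0.22]
[0.62, 0.002, 0.18] [-0.327 -0.109  2.406  1.535  0.531] 6.935462862077506e-29 [0.62  0.002 0.18 ]
[0.62, 0.002, 0.21] [-0.327 -0.164  2.384  1.405  0.539] 7.18199670806593e-22 [0.62  0.002 0.21 ]
[0.65, -0.06, 0.21] [-0.445 -0.06   2.293  1.378  0.629] 2.000839522499455e-19 [ 0.65 -0.06  0.21]
```

Emit:
{"name": "step_arm", "arguments": {"commands": [{"fingers":1,"dx":-0.22,"dy":0.06,"dz":-0.03,"roll":0},{"fingers":1,"dx":-0.22,"dy":0.06,"dz":-0.03,"roll":0},{"fingers":1,"dx":-0.22,"dy":0.06,"dz":-0.03,"roll":0},{"fingers":1,"dx":-0.22,"dy":0.06,"dz":-0.03,"roll":0},{"fingers":1,"dx":-0.22,"dy":0.06,"dz":-0.03,"roll":0},{"fingers":1,"dx":-0.22,"dy":0.06,"dz":-0.03,"roll":0},{"fingers":1,"dx":-0.22,"dy":0.06,"dz":-0.03,"roll":0}]}}

```text
time: 12.1
tool_pos: [0.5468, -0.0198, 0.2392]
tcp_rot: [-2.628, -0.471, -1.343]
wrist_force: [-0.1, 1.4, -0.8]
width: -0.002
grip_force: 0.0
```

```bash
python3 st.py 0.62 0.004 0.181; python3 - <<'E'
from h import *
a,b=read_camera("top")[0],read_camera("side")[0]
i=np.hstack([cv2.resize(a[140:340,220:430],(420,400)),cv2.resize(b[130:330,220:400],(360,400))]);cv2.imwrite("pics/pre.png",i)
E
```

```text
12.1 q [-0.4701 -0.3697  2.4673  1.2008  0.6853 -0.1027] p [ 0.5468 -0.0198  0.2392] F [-0.055   1.3582 -0.7964] T [-0.2135  0.3457 -0.0034]
tilt deg 54.052182625690214 az 0.3465184033593913
[[ 0.5492  0.3443  0.7614]
 [ 0.2074 -0.9388  0.2749]
 [ 0.8095  0.0069 -0.587 ]]
to [0.62  0.004 0.181] tool shift [-0.002   0.0025  0.0965]
```

View pics/pre.png

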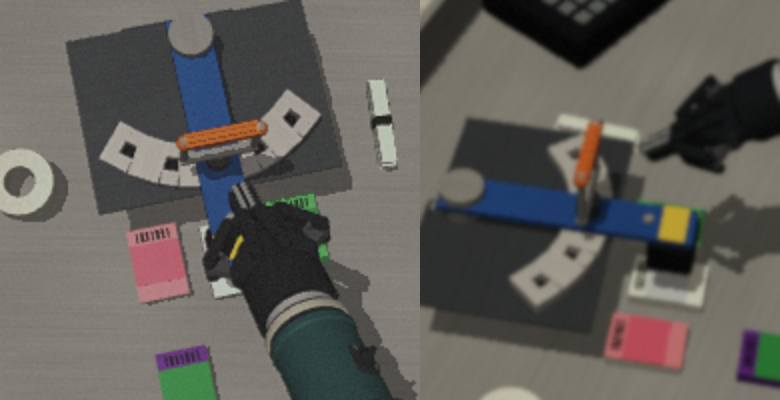

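The view shows the closed fingertips at crop (243,190), in front of the ring and heading up-left toward the bar at (222,138). They lie on the insertion line, so I insert.

Emit:
{"name": "step_arm", "arguments": {"commands": [{"fingers":1,"dx":-0.002,"dy":0.002,"dz":0.045,"roll":0},{"fingers":1,"dx":-0.002,"dy":0.002,"dz":0.07,"roll":0},{"fingers":1,"dx":-0.002,"dy":0.002,"dz":0.097,"roll":0},{"fingers":1,"dx":-0.002,"dy":0.002,"dz":0.097,"roll":0},{"fingers":1,"dx":-0.002,"dy":0.002,"dz":0.097,"roll":0}]}}

```text
time: 12.82
tool_pos: [0.6175, 0.0055, 0.1769]
tcp_rot: [-2.629, -0.469, -1.336]
wrist_force: [0.0, 0.1, 0.4]
width: 0.002
grip_force: 0.0
```

```bash
python3 st.py .62 .004 .21
```

```text
12.825 q [-0.319  -0.1112  2.4119  1.537   0.5242 -0.4004] p [0.6175 0.0055 0.1769] F [0.0366 0.0601 0.3667] T [-0.1251  0.3174  0.022 ]
tilt deg 53.850172051973345 az 0.34912080116136796
[[ 0.553   0.3442  0.7588]
 [ 0.2053 -0.9389  0.2762]
 [ 0.8075  0.003  -0.5899]]
to [0.62  0.004 0.21 ] tool shift [ 0.0278  0.0024 -0.018 ]
```

Emit:
{"name": "step_arm", "arguments": {"commands": [{"fingers":1,"dx":0.008,"dy":0,"dz":-0.006,"roll":0},{"fingers":1,"dx":0.012,"dy":0,"dz":-0.009,"roll":0},{"fingers":1,"dx":0.016,"dy":0,"dz":-0.012,"roll":0},{"fingers":1,"dx":0.016,"dy":0,"dz":-0.012,"roll":0}]}}

```text
time: 13.32
tool_pos: [0.6157, 0.0047, 0.1948]
tcp_rot: [-2.632, -0.467, -1.333]
wrist_force: [-1.9, -2.4, -7.3]
width: 0.001
grip_force: 3.4
```

```bash
python3 st.py .62 .004 .21
```

```text
13.325 q [-0.3206 -0.1494  2.4009  1.4469  0.5272 -0.2977] p [0.6157 0.0047 0.1948] F [-1.8543 -2.4171 -7.2909] T [-0.5143  1.4042 -0.1098]
tilt deg 53.687427290393366 az 0.34758180914102865
[[ 0.5556  0.3426  0.7576]
 [ 0.2051 -0.9395  0.2745]
 [ 0.8058  0.0029 -0.5922]]
to [0.62  0.004 0.21 ] tool shift [ 0.0145  0.0022 -0.006 ]
```

Emit:
{"name": "step_arm", "arguments": {"commands": [{"fingers":1,"dx":0.004,"dy":0,"dz":-0.003,"roll":0},{"fingers":1,"dx":0.008,"dy":0,"dz":-0.006,"roll":0},{"fingers":1,"dx":0.011,"dy":0,"dz":-0.008,"roll":0},{"fingers":1,"dx":0.011,"dy":0,"dz":-0.008,"roll":0}]}}

```text
time: 13.82
tool_pos: [0.6158, 0.005, 0.2082]
tcp_rot: [-2.631, -0.468, -1.332]
wrist_force: [-4.7, -2.5, -8.5]
width: -0.002
grip_force: 5.1
```

```bash
cat > bar.py <<'E'
from h import *
np.set_printoptions(precision=4,suppress=True)
for n in("top","side"):
    p,d=read_camera(n);X=cloud(n,d);z=X[...,2]
    Q=X[hsv(p,(5,150,80),(18,255,255))&(z>.19)&(z<.28)]
    for nm,lo,hi,zz in(("yellow",(22,120,100),(33,255,255),(.115,.14)),("blue",(105,120,60),(125,255,255),(.12,.135))):
        B=X[hsv(p,lo,hi)&(z>zz[0])&(z<zz[1])&(X[...,0]>.45)]
        if len(B)<20: continue
        m=np.median(B,0);v=np.array([.749,.0315])-m[:2];print(n,nm,len(B),m,'ang',np.arctan2(v[1],v[0])-.225)
    if len(Q)>20:
        m=Q.mean(0);a=np.linalg.eigh(np.cov((Q-m)[:,:2].T))[1][:,1];a*=np.sign(a[1]);print(n,'bar',len(Q),m,np.percentile(Q[:,2],[10,50,90]),'yaw',np.arctan2(-a[0],a[1]))
    cv2.imwrite(f"pics/{n}_last.png",p)
E
python3 bar.py; python3 st.py .62 .004 .21
```

```text
top yellow 72 [ 0.4996 -0.0096  0.1275] ang -0.06174705311656303
top blue 837 [0.6833 0.0119 0.1267] ang 0.06490582713901685
top bar 315 [ 0.6035 -0.0049  0.2481] [0.246  0.2482 0.2502] yaw 0.22929250735781065
side yellow 191 [ 0.5049 -0.0216  0.1277] ang -0.010940761905260998
side blue 1324 [0.6453 0.0086 0.1267] ang -0.007310727771417225
side bar 220 [0.6013 0.0044 0.2476] [0.2435 0.2485 0.2507] yaw 0.22744261985181383
13.925 q [-0.3202 -0.1727  2.3898  1.3875  0.5329 -0.2287] p [0.6158 0.005  0.2081] F [-5.8818 -2.5205 -9.2159] T [-0.6696  1.7433 -0.0942]
tilt deg 53.65762875229298 az 0.3488017195170884
[[ 0.556   0.3432  0.757 ]
 [ 0.205  -0.9393  0.2753]
 [ 0.8055  0.0021 -0.5926]]
to [0.62  0.004 0.21 ] tool shift [0.0037 0.0024 0.0018]
```

The pin is lifted about 15 mm and clear of the plate, with the bar's pull mostly downward. I raise it 2 mm more and start the swing.

Emit:
{"name": "step_arm", "arguments": {"commands": [{"fingers":1,"dx":0.002,"dy":0,"dz":-0.001,"roll":0},{"fingers":1,"dx":0.002,"dy":0.005,"dz":-0.001,"roll":0},{"fingers":1,"dx":0.002,"dy":0.01,"dz":-0.001,"roll":0},{"fingers":1,"dx":0.001,"dy":0.015,"dz":-0.002,"roll":0},{"fingers":1,"dx":0.001,"dy":0.02,"dz":-0.002,"roll":0},{"fingers":1,"dx":0.001,"dy":0.026,"dz":-0.002,"roll":0},{"fingers":1,"dx":0.001,"dy":0.026,"dz":-0.002,"roll":0}]}}

```text
time: 14.8
tool_pos: [0.6232, -0.0195, 0.2092]
tcp_rot: [-2.632, -0.468, -1.329]
wrist_force: [-8.2, -2.7, -8.7]
width: 0.001
grip_force: 5.9
```

```bash
python3 bar.py; python3 st.py .62 .004 .21
```

```text
top blue 817 [0.6884 0.003  0.1267] ang 0.21524894093060967
top bar 314 [ 0.6104 -0.0277  0.249 ] [0.2465 0.2492 0.2513] yaw 0.38835150727472983
side yellow 130 [ 0.5155 -0.0572  0.1279] ang 0.1379732715533639
side blue 1160 [ 0.6574 -0.0054  0.1267] ang 0.1575711368469255
side bar 205 [ 0.6084 -0.0185  0.2485] [0.2446 0.2492 0.2523] yaw 0.3970053975375625
14.9 q [-0.3758 -0.1431  2.362   1.3679  0.5766 -0.246 ] p [ 0.6232 -0.0195  0.2092] F [-7.8262 -3.9226 -9.4276] T [-0.713   1.9463  0.021 ]
tilt deg 53.58111346823184 az 0.34987079177187197
[[ 0.557   0.3439  0.7559]
 [ 0.2054 -0.939   0.2758]
 [ 0.8047  0.0016 -0.5937]]
to [0.62  0.004 0.21 ] tool shift [ 0.0037 -0.0231  0.0036]
```

Emit:
{"name": "step_arm", "arguments": {"commands": [{"fingers":1,"dx":0,"dy":0.005,"dz":0,"roll":0},{"fingers":1,"dx":0.001,"dy":0.01,"dz":0.001,"roll":0},{"fingers":1,"dx":0.001,"dy":0.015,"dz":0.001,"roll":0},{"fingers":1,"dx":0.002,"dy":0.02,"dz":0.002,"roll":0},{"fingers":1,"dx":0.002,"dy":0.025,"dz":0.002,"roll":0},{"fingers":1,"dx":0.002,"dy":0.027,"dz":0.003,"roll":0},{"fingers":1,"dx":0.002,"dy":0.027,"dz":0.003,"roll":0}]}}

```text
time: 15.78
tool_pos: [0.6352, -0.0445, 0.2081]
tcp_rot: [-2.635, -0.467, -1.328]
wrist_force: [-11.7, -6.1, -8.2]
width: 0.003
grip_force: 7.5
```

```bash
python3 bar.py; python3 st.py .62 .004 .21
```

```text
top blue 850 [ 0.6914 -0.0084  0.1267] ang 0.3800965346002907
top bar 299 [ 0.6216 -0.0505  0.2481] [0.2456 0.2482 0.2504] yaw 0.5691788790603318
side yellow 95 [ 0.5396 -0.1025  0.1276] ang 0.344174186867918
side blue 1074 [ 0.6701 -0.0185  0.1267] ang 0.3401527334883031
side bar 218 [ 0.6198 -0.0421  0.2474] [0.2436 0.2484 0.2508] yaw 0.5728990349820772
15.875 q [-0.4214 -0.0998  2.3258  1.3593  0.6086 -0.2698] p [ 0.6352 -0.0445  0.2082] F [-12.3718  -5.9607  -7.9085] T [-0.9442  2.3045 -0.0368]
tilt deg 53.48049290740372 az 0.3477784446427381
[[ 0.5584  0.3425  0.7555]
 [ 0.2057 -0.9395  0.2739]
 [ 0.8037  0.0024 -0.5951]]
to [0.62  0.004 0.21 ] tool shift [ 0.0029 -0.0507  0.0007]
```

Emit:
{"name": "step_arm", "arguments": {"commands": [{"fingers":1,"dx":0,"dy":0.002,"dz":0,"roll":0},{"fingers":1,"dx":-0.004,"dy":0.002,"dz":0.002,"roll":0},{"fingers":1,"dx":-0.008,"dy":0.002,"dz":0.004,"roll":0},{"fingers":1,"dx":-0.012,"dy":0.002,"dz":0.007,"roll":0},{"fingers":1,"dx":-0.016,"dy":0.002,"dz":0.01,"roll":0},{"fingers":1,"dx":-0.02,"dy":0.002,"dz":0.013,"roll":0},{"fingers":1,"dx":-0.024,"dy":0.002,"dz":0.016,"roll":0},{"fingers":1,"dx":-0.024,"dy":0.002,"dz":0.016,"roll":0}]}}

```text
time: 16.88
tool_pos: [0.6382, -0.0463, 0.1843]
tcp_rot: [-2.628, -0.468, -1.338]
wrist_force: [0.2, 0.3, 0.0]
width: -0.003
grip_force: 0.0
```

```bash
python3 bar.py; python3 st.py .62 .004 .21
```

```text
top blue 883 [ 0.6905 -0.0103  0.1267] ang 0.3948421208373235
top bar 301 [ 0.6235 -0.0531  0.2332] [0.2307 0.2334 0.2352] yaw 0.5835080243591826
side yellow 85 [ 0.5418 -0.1061  0.1283] ang 0.36124498598217614
side blue 1006 [ 0.6753 -0.0163  0.1267] ang 0.3503768894084768
side bar 212 [ 0.6211 -0.0443  0.2321] [0.2276 0.2332 0.2356] yaw 0.5774272720343838
16.975 q [-0.4256 -0.0504  2.3406  1.4611  0.604  -0.3933] p [ 0.638  -0.0463  0.1842] F [-0.1097  0.8202  0.6653] T [-0.0904  0.3622  0.0151]
tilt deg 53.905083477181485 az 0.3479331799456938
[[ 0.5524  0.3433  0.7596]
 [ 0.2048 -0.9392  0.2755]
 [ 0.808   0.0034 -0.5891]]
to [0.62  0.004 0.21 ] tool shift [ 0.0213 -0.0533 -0.015 ]
```

The bar is back at home height (0.233) with yaw up by 0.352 and no force on the hand. I retract along the finger axis, then rise.

Emit:
{"name": "step_arm", "arguments": {"commands": [{"fingers":1,"dx":0,"dy":0,"dz":-0.03,"roll":0},{"fingers":1,"dx":0,"dy":0,"dz":-0.06,"roll":0},{"fingers":1,"dx":0,"dy":0,"dz":-0.1,"roll":0},{"fingers":1,"dx":0,"dy":0,"dz":-0.14,"roll":0},{"fingers":1,"dx":0,"dy":0,"dz":-0.17,"roll":0},{"fingers":1,"dx":0,"dy":0,"dz":-0.17,"roll":0},{"fingers":1,"dx":0,"dy":0,"dz":-0.17,"roll":0}]}}

```text
time: 17.85
tool_pos: [0.5085, -0.0931, 0.2835]
tcp_rot: [-2.63, -0.467, -1.336]
wrist_force: [-0.1, 0.6, 0.4]
width: -0.006
grip_force: 0.0
```

```bash
python3 bar.py; python3 st.py; python3 - <<'E'
import cv2,numpy as np
a,b=cv2.imread("pics/top_last.png"),cv2.imread("pics/side_last.png")
cv2.imwrite("pics/end.png",np.hstack([cv2.resize(a[140:340,220:430],(420,400)),cv2.resize(b[130:330,220:400],(360,400))]))
E
```

```text
top yellow 240 [ 0.5427 -0.1067  0.1281] ang 0.36510547172310515
top blue 1539 [ 0.6594 -0.0339  0.1267] ang 0.4057251505297873
top bar 300 [ 0.6235 -0.0532  0.2333] [0.2311 0.2335 0.2353] yaw 0.5826942986939316
side yellow 198 [ 0.5408 -0.1051  0.1281] ang 0.3557812619811104
side blue 1230 [ 0.6607 -0.0254  0.1267] ang 0.34740889928922936
side bar 203 [ 0.6215 -0.0446  0.2327] [0.2278 0.2331 0.2362] yaw 0.581017574874827
17.95 q [-0.7372 -0.4198  2.4091  1.074   0.9485 -0.0966] p [ 0.5084 -0.0925  0.2826] F [ 0.7425 -0.5867 -0.3226] T [-0.1103  0.4095 -0.0049]
tilt deg 53.790240529287566 az 0.3499398187068749
[[ 0.5543  0.3438  0.758 ]
 [ 0.2042 -0.939   0.2766]
 [ 0.8069  0.0015 -0.5907]]
```

View pics/end.png

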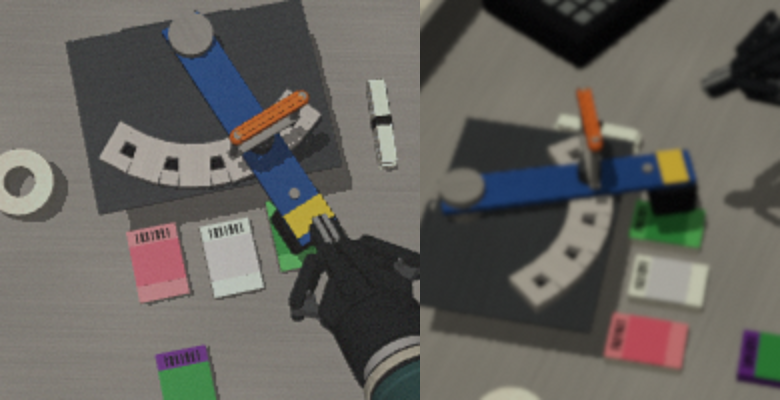

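The picture shows the arm standing over the green pad: scanner at crop (308,215) in the top view and (672,205) in the side view. The white and pink pads are uncovered, the bar is at home height, and the hand is clear at z 0.28. I hand the job in.

```bash
python3 -c "
from workcell import *
print(finish_job())"
```

```text
the job is handed in; nothing more can be done
None
```

I hooked the ring with closed fingertips, lifted the pin and swung the arm one hole (about +0.35 rad) over the green pad; the bar is back at home height, the hand is clear, and the job was handed in at about 18 s (no verdict was returned).

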